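# Empty the drying box and stand the statuettes in the painting lane

### The job

Raise the clear guard flap of the drying box, swing its prop stay up and lower the flap onto it so that it rests in the stay's catch; do not lift a statuette out until the flap is propped. Then take out every statuette lying in the box and stand it upright in the painting lane, and set upright in the lane any that have tipped over there, so that in the end all the statuettes stand on the lane's floor. Leave the flap on its stay, and leave the two small jars and the loose brushes beside the work where they are.

Things in the scene. Friction and masses are not known exactly. Their poses are not given: they have to be found in the camera images.
- drying_box: sheet-metal drying box, fixed, outside 220 mm (x) by 250 mm (y), walls 5 mm. Origin: on its underside, midway in y, 80 mm behind the front face; the -x face is the low front (48 mm tall) facing the robot, the back is 85 mm tall, the side walls slope between; inner floor 10 mm above the origin. Yaw varies; it stands left or right of the lane.
- flap (a joint): hinge of the box's clear guard flap, rad: 0 shut on the sloping rim (9.5 degrees nose down), grows as the front edge is raised, stop at 1.70. Stiff hinge: the flap stays where it is left; moving it takes about 3 N at the knob. About 1.32 when resting on the raised stay. Flap: 228 mm from hinge to front edge, 6 mm thick, from y -130 to +150 mm in the box's frame.
- flap_knob (a point): centre of the black ball knob, 26 mm across, on a 26 mm stem ahead of the middle of the flap's front edge, 260 mm from the hinge line and level with the flap's mid-thickness, 3 mm above the hinge line's plane. Its frame turns with the flap (x along the flap towards the hinge, y along the hinge).
- flap_hinge (a point): middle of the flap's hinge line; the flap turns about the box's y axis. Box frame: x 142, y 0, z 87.5 mm.
- stay (a joint): pivot of the prop stay, a steel bar (10 mm thick in y, 12 mm deep) outside the box's left (+y) wall, rad: 0 level and pointing to the front, grows as its tip is swung up, 1.57 upright, stop at 1.815 leaning back. Its pivot is stiff: it stays where it is left (0.6 N at the tip moves it). Swings up freely with the flap at 1.5 or more.
- stay_tip (a point): free end of the stay, 182 mm from its pivot: centre of the bar's round nose (12 mm). Stay down: 47 mm proud of the box's front face, 37 mm above the bench. With the stay on its stop, lowering the flap slides the tip into the catch (15 mm ledge under the flap's left edge, 151 mm from the hinge): flap then at 1.32, stay at 1.69.
- stay_pivot (a point): pivot of the stay, mid-thickness of the bar; it turns about the box's y axis. Box frame: x 55, y 132, z 37 mm.
- lane: plywood painting lane, a fixed shallow tray 160 mm (x) by 420 mm (y, the length of the lane). Origin: on its underside, midway along, 70 mm in front of the middle line (which is at lane x +70 mm); floor 10 mm above the origin; lips 8 mm thick, 8 mm above the floor along both sides, 4 mm at the ends. Yaw varies; the robot is on its -x side.
- cast1: plaster statuette of a robed figure, 99 mm tall: plinth 40 x 40 x 14 mm, round robe 36 mm thick at the plinth, 34 mm at the shoulders (70 mm up), head 21 mm; 0.15 kg, weight centre 40 mm up. Origin: centre of the plinth's underside, +z towards the head. None if absent. Lies in the drying box, head to the box's front (box -x), axis about 18 mm above its floor, head end 3 degrees lower.
- cast2: plaster statuette of a robed figure, 99 mm tall: plinth 40 x 40 x 14 mm, round robe 36 mm thick at the plinth, 34 mm at the shoulders (70 mm up), head 21 mm; 0.15 kg, weight centre 40 mm up. Origin: centre of the plinth's underside, +z towards the head. None if absent. Lies in the drying box, head to the box's front (box -x), axis about 18 mm above its floor, head end 3 degrees lower.
- tipped1: plaster statuette of a robed figure, 99 mm tall: plinth 40 x 40 x 14 mm, round robe 36 mm thick at the plinth, 34 mm at the shoulders (70 mm up), head 21 mm; 0.15 kg, weight centre 40 mm up. Origin: centre of the plinth's underside, +z towards the head. None if absent. Lies tipped across the lane, head to the lane's front (lane -x), axis about 18 mm above its floor, head end 3 degrees lower.
- tipped2: plaster statuette of a robed figure, 99 mm tall: plinth 40 x 40 x 14 mm, round robe 36 mm thick at the plinth, 34 mm at the shoulders (70 mm up), head 21 mm; 0.15 kg, weight centre 40 mm up. Origin: centre of the plinth's underside, +z towards the head. None if absent. Lies tipped across the lane, head to the lane's front (lane -x), axis about 18 mm above its floor, head end 3 degrees lower.
- stood1: plaster statuette of a robed figure, 99 mm tall: plinth 40 x 40 x 14 mm, round robe 36 mm thick at the plinth, 34 mm at the shoulders (70 mm up), head 21 mm; 0.15 kg, weight centre 40 mm up. Origin: centre of the plinth's underside, +z towards the head. None if absent. Stands upright in the lane already.
- stood2: plaster statuette of a robed figure, 99 mm tall: plinth 40 x 40 x 14 mm, round robe 36 mm thick at the plinth, 34 mm at the shoulders (70 mm up), head 21 mm; 0.15 kg, weight centre 40 mm up. Origin: centre of the plinth's underside, +z towards the head. None if absent. Stands upright in the lane already.
- varnish_jar: bystander: amber jar with a black cap, 52 mm across, 60 mm tall. Origin: centre of its underside.
- pigment_jar: bystander: low jar with a metal cap, 48 mm across, 42 mm tall, in front of the work. Origin: centre of its underside.
- brush_a: bystander: brush 200 mm long lying on the bench, about 14 mm thick. Origin: centre of its underside.
- brush_b: bystander: brush 170 mm long lying on the bench, about 14 mm thick. Origin: centre of its underside.

How it is judged:
By the outcome, as a careful person would: the job done as asked, in the order asked, and still so for the second after the job is handed in, with the robot touching nothing.
Of cast2, tipped2, stood2 only 1 to 2 are there at a start; the rules pass over those that are not, and their reading is None.
At some moment in a run one of stood1, stood2 may be knocked a few centimetres aside while the robot is not near it.
It also fails if it takes over 210 s, if anything falls off the work surface, if the arm or the gripper's body presses on something with over 40 N, if the wrist force passes 120 N, or if a joint passes its speed limit or range.

### The arm

A 7-joint arm with a two-finger parallel gripper is mounted at the origin on the work surface. World frame = base frame: x ahead of the robot, y to its left, z up, the work surface at z = 0. Lengths are in mm, angles in rad, forces in N, time in s.
With the tool pointing down it reaches from about 400 to 900 mm from the base axis. Payload 5.5 kg.
Tool frame: the origin (TCP) lies at the very end of the fingers, on their centre line; the grasp point (between the pads) lies ctrl.grip_point_offset behind it (ctrl.grip_point_offset is the distance from the TCP to the grasp point, in mm); z points along the fingers, y is the line along which they close (so a half turn about z gives the same grasp; the last joint's range is limited). The gripper opens to 92 mm and grips with 3 to 60 N. Pads are 19 mm wide; open, the fingers measure 130 mm over their backs; the gripper's body (75 mm by 190 mm) begins 47 mm behind the grasp point.
Start: joints at [1.38, 0.501, -0.427, 1.55, 0.221, 1.138, -0.21], TCP at [284.981, -584.197, 226.729] pointing down, gripper open.
Joint ranges: [-2.88, 2.88], [-0.31, 2.03], [-1.54, 1.56], [0.2, 2.42], [-1.41, 4.55], [0.19, 2.02], [-2.57, 2.57]. Speed limits (rad/s): [2.57, 2.57, 3.14, 3.14, 3.14, 3.14, 3.14].

### API

Orientations are given as a unit quaternion [w, x, y, z].
In Python, from workcell import ctrl, ik, vision, models, sensors gives the robot as it stands. Calls block until the motion is done:
- ctrl.goto(position, orientation): joint-space move of the TCP to a pose.
- ctrl.line_to(position, attitude=None, v=150, until_force=None): straight line of the TCP; attitude=None keeps the orientation; v is the mean speed in mm/s. With until_force (N) it stops when the force on the tool has changed by that much, and returns True; else False.
- ctrl.move_j(angles): joint-space move.
- ctrl.gripper_to(opening, newtons=None): finger opening in mm; newtons is the grip in N (None keeps the last); returns when the fingers have stopped.
- ctrl.wait(seconds).
- ik(position, orientation): joint angles nearest the present ones, or None.
- vision.camera(name): name is "scene" or "top"; returns a dict with "pixels" (420x560x3 uint8, blue, green, red), "K" (3x3 intrinsics, pixels), "view" (4x4, takes a point from world to camera coordinates). Camera axes: x right, y up, looking along -z (the intrinsics and any distortion apply to the point x, -y, -z); pixel columns grow to the right and rows downward; lengths in mm; the calibration is good to about 2 mm. A picture is of the moment at which its call begins. There is no depth.
A pose or a line that the arm cannot do raises ctrl.Unreachable and nothing moves.
- ctrl.close_job(): hands the job in; it is judged then, once.
Trained networks look in a picture, given as the dict that the camera call returned (one of the last four; its "shot" number tells which), for a name from the list of things; names that differ only in an ending like _2 or _b are one class to them, and where a whole thing is asked for, a point or a joint stands for the part that bears it (a point fixed in the world has none). Each returns a list of dicts, best first, with "conf" (0 to 1); they miss things now and then, are a little off and sometimes report something else, mostly with a low value. They report only what shows in the picture. A call takes as long as a camera call.
- models.boxes_of(target, picture): "extent" ([left, top, right, bottom] as shares, 0 to 1, of the picture: columns of its width, rows of its height, round what is visible of it).
- models.cut_out(target, picture): "region" (420x560 bool, what is visible of it) and "extent" ([left, top, right, bottom] as shares, 0 to 1, of the picture: columns of its width, rows of its height, round what is visible of it).
Readings, each from a call of its own:
- sensors.read_time_s(): time.
- sensors.read_joint_pos(): joint angles.
- sensors.read_qvel(): joint speeds.
- sensors.read_joint_torque(): joint torques, N m.
- sensors.read_position(): TCP position.
- sensors.read_eef_rot(): TCP orientation.
- sensors.read_ft_force(): force on the tool from outside, world axes, zero at the start.
- sensors.read_moment(): the same for the moment, N m.
- sensors.read_opening(): finger opening in mm.
- sensors.read_gripper_force(): force on a finger pad.
Only numpy, scipy, OpenCV 4.12 (cv2) and the standard library are available. Lean on these libraries where they do the work, as an engineer would, in place of code of your own. Each camera call takes 0.05 s, during which the arm holds its last target. There are 200 camera calls.

## Working session

There is one attempt and no reset: what is moved stays moved. The work goes in short steps, each a Python script; the robot and the scene stay as the last script left them, time stands still between calls to the robot, and variables do not carry over. Pictures are saved under pics/ and viewed, at most 14 in all, crops included, and the job is handed in when it is done.

```bash
ls; mkdir -p pics; python3 - <<'E'
from workcell import ctrl, ik, vision, models, sensors
import cv2,numpy as np
print(ctrl.grip_point_offset, sensors.read_time_s(), sensors.read_eef_rot())
for n in ["scene","top"]:
    p=vision.camera(n); cv2.imwrite(f"pics/{n}0.png",p["pixels"]); print(n,p["K"].tolist(),np.round(p["view"],4).tolist(),[k for k in p if k not in("pixels","K","view")], {k:p[k] for k in p if k not in("pixels","K","view")})
    for t in ["drying_box","flap_knob","stay_tip","lane","cast1","varnish_jar","pigment_jar","brush_a"]:
        for d in models.boxes_of(t,p): 
            e=np.array(d["extent"])*[560,420,560,420]; print(t,round(d["conf"],2),np.round(e,1).tolist())
E
```

```text
pics
18.8 0.0 [-9.73401685e-04  9.74367084e-01  2.24961778e-01 -1.90576607e-04]
scene [[486.77697533832605, 0.0, 280.586988760154], [0.0, 486.77697533832605, 210.21791115240507], [0.0, 0.0, 1.0]] [[0.8328, 0.5535, 0.0103, -431.2654], [-0.3907, 0.5746, 0.7192, 149.8117], [0.3922, -0.6029, 0.6948, -1451.6702], [0.0, 0.0, 0.0, 1.0]] ['shot'] {'shot': 1}
drying_box 0.67 [284.3, 131.6, 471.6, 239.4]
flap_knob 0.73 [284.3, 133.1, 410.6, 210.4]
stay_tip 0.65 [228.8, 193.4, 244.4, 215.8]
stay_tip 0.5 [327.4, 135.4, 337.9, 141.4]
lane 0.78 [171.9, 233.3, 334.5, 412.0]
cast1 0.18 [285.2, 132.4, 410.0, 208.9]
varnish_jar 0.59 [373.5, 235.3, 399.0, 265.1]
pigment_jar 0.82 [227.1, 192.2, 246.5, 218.0]
brush_a 0.76 [230.4, 141.8, 285.6, 163.4]
brush_a 0.57 [128.7, 229.0, 141.5, 280.9]
top [[498.44777548484376, 0.0, 287.74010666472907], [0.0, 498.44777548484376, 202.38670793679492], [0.0, 0.0, 1.0]] [[0.0099, -0.9999, 0.0108, 4.7474], [0.9956, 0.0109, 0.0932, -526.6269], [-0.0933, 0.0098, 0.9956, -1169.0761], [0.0, 0.0, 0.0, 1.0]] ['shot'] {'shot': 2}
drying_box 0.84 [122.2, 36.6, 252.7, 244.0]
flap_knob 0.58 [122.0, 118.9, 254.9, 247.2]
lane 0.82 [295.9, 129.3, 474.5, 207.5]
varnish_jar 0.9 [254.7, 87.4, 278.2, 116.2]
varnish_jar 0.27 [374.7, 290.1, 432.6, 335.0]
pigment_jar 0.84 [277.1, 257.7, 296.2, 274.0]
pigment_jar 0.71 [123.5, 120.4, 254.2, 247.5]
brush_a 0.66 [376.0, 289.5, 432.1, 333.5]
brush_a 0.56 [152.2, 284.3, 224.5, 329.2]
brush_a 0.51 [279.4, 257.6, 300.5, 275.1]
```

```bash
python3 - <<'E'
import cv2
for n in ["scene0","top0"]:
    im=cv2.imread(f"pics/{n}.png"); im=im[20:300,100:480] if n=="top0" else im[100:420,110:490]
    cv2.imwrite(f"pics/{n}z.png",cv2.resize(im,None,fx=2.1 if n=="top0" else 1.85,fy=2.1 if n=="top0" else 1.85,interpolation=cv2.INTER_CUBIC))
E
```

```text
(no output)
```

View pics/scene0z.png

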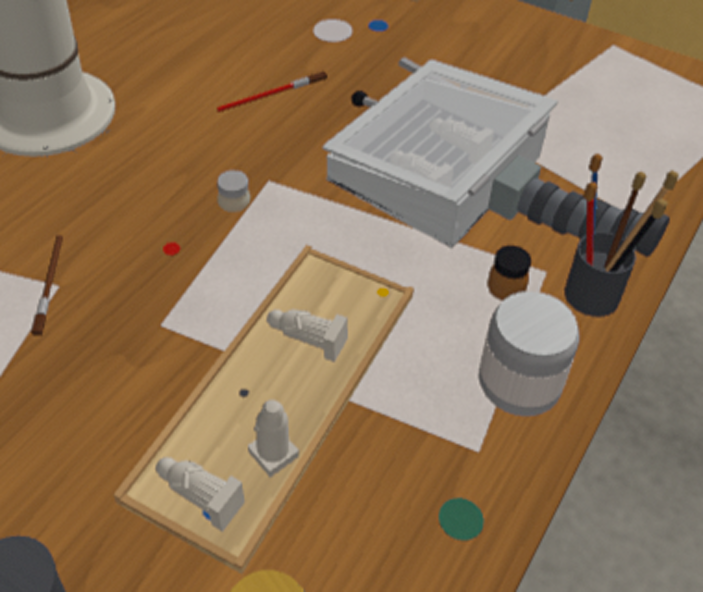

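View pics/top0z.png

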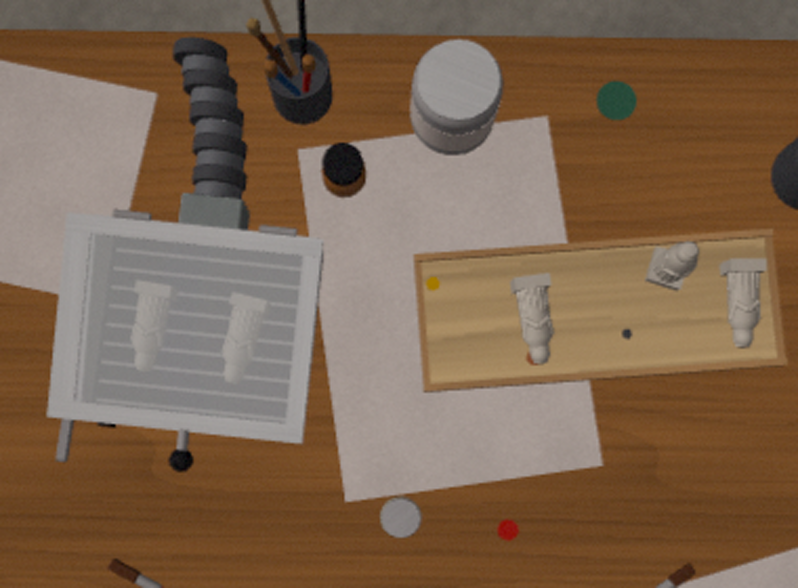

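```bash
cat > h.py <<'E'
from workcell import ctrl, ik, vision, models, sensors
import numpy as np, cv2, json, os
from scipy.spatial.transform import Rotation as Ro
from scipy.optimize import least_squares
def proj(P,c):
    q=np.atleast_2d(P)@c["view"][:3,:3].T+c["view"][:3,3]
    q=q*[1,-1,-1]; q=q@c["K"].T; return q[:,:2]/q[:,2:]
def unproj(uv,z,c):
    V=np.array(c["view"]); R=V[:3,:3]; o=-R.T@V[:3,3]
    d=R.T@(np.linalg.inv(c["K"])@[uv[0],uv[1],1]*np.array([1,-1,-1])); return o+d*(z-o[2])/d[2]
def T(pose,P):  # x,y,yaw ; local -> world
    c,s=np.cos(pose[2]),np.sin(pose[2]); P=np.atleast_2d(P).astype(float)
    return P@np.array([[c,-s,0],[s,c,0],[0,0,1]]).T+[pose[0],pose[1],0]
def fit(obs,x0):  # obs: list of (cam, Plocal, uv)
    f=lambda p:np.concatenate([(proj(T(p,P),c)[0]-uv) for c,P,uv in obs])
    r=least_squares(f,x0,loss="soft_l1"); return r.x,np.round(r.fun.reshape(-1,2),1)
def flapP(q,r,h,y=0):
    a=q-np.radians(9.5); return np.array([142-r*np.cos(a)+h*np.sin(a),y,87.5+r*np.sin(a)+h*np.cos(a)])
def stayP(q,r=182): return np.array([55-r*np.cos(q),132,37+r*np.sin(q)])
def quat(d,y):  # tool z = d, tool y ~ y
    d=np.array(d,float)/np.linalg.norm(d); y=np.array(y,float); y-=d*(y@d); y/=np.linalg.norm(y)
    q=Ro.from_matrix(np.c_[np.cross(y,d),y,d]).as_quat(); return q[[3,0,1,2]]
def lean(yaw,t,flip=1): # tool leaning: points to heading yaw, t from straight down; closes across heading
    return quat([np.sin(t)*np.cos(yaw),np.sin(t)*np.sin(yaw),-np.cos(t)],flip*np.array([-np.sin(yaw),np.cos(yaw),0]))
def tcp(p,q,back=None): # TCP so that contact point p lies `back` behind the TCP
    d=Ro.from_quat(np.array(q)[[1,2,3,0]]).as_matrix()[:,2]; return np.array(p)+d*(ctrl.grip_point_offset if back is None else back)
if os.path.exists("pose.json"): globals().update({k:np.array(v) for k,v in json.load(open("pose.json")).items()})
E
python3 - <<'E'
from h import *
S,Tp=vision.camera("scene"),vision.camera("top")
s=lambda u,v:np.array([110+u/1.85,100+v/1.85]); t=lambda u,v:np.array([100+u/2.1,20+v/2.1])
o=[(Tp,flapP(0,260,3),t(180,460)),(Tp,stayP(0),t(63,457)),(Tp,flapP(0,228,6,-130),t(302,443)),(Tp,flapP(0,228,6,150),t(48,417)),
(Tp,flapP(0,0,6,150),t(68,213)),(Tp,flapP(0,0,6,-130),t(322,238)),
(S,flapP(0,260,3),s(358,98)),(S,stayP(0),s(404,62)),(S,flapP(0,228,6,-130),s(328,148)),(S,flapP(0,228,6,150),s(432,62)),(S,flapP(0,0,6,150),s(557,103))]
box,r=fit(o,[550,200,0]); print("box",box,r.tolist())
L=[(Tp,[150,210,18],t(415,255)),(Tp,[150,-210,18],t(773,231)),(Tp,[-10,-210,18],t(786,364)),(Tp,[-10,210,18],t(425,391)),
(S,[-10,210,18],s(308,248)),(S,[150,210,18],s(412,290)),(S,[150,-210,18],s(240,565)),(S,[-10,-210,18],s(120,495))]
lane,r=fit(L,[550,-200,0]); print("lane",lane,r.tolist())
# tipped: plinth underside mid / head end at axis height ~28, 23
inv=lambda P:((P[:2]-lane[:2])@np.array([[np.cos(lane[2]),-np.sin(lane[2])],[np.sin(lane[2]),np.cos(lane[2])]]))
for n,b,h in [("t1",(532,284),(539,360)),("t2",(744,268),(742,345)),]:
    print(n,inv(unproj(t(*b),38,Tp)).round(1),inv(unproj(t(*h),26,Tp)).round(1))
for b in [(664,285)]: print("stood base",inv(unproj(t(*b),12,Tp)))
json.dump({"box":box.tolist(),"lane":lane.tolist()},open("pose.json","w"))
for n in (-1,1):
  for q in np.linspace(0,1.65,7):
    qq=lean(box[2],0,n); print("flap",n,round(q,2),None if (j:=ik(tcp(T(box,flapP(q,260,3))[0],qq),qq)) is None else np.round(j,2))
  for q in np.linspace(0,1.815,5):
   for tt in (.35,.6):
    qq=lean(box[2],tt,n); print("stay",n,tt,round(q,2),None if (j:=ik(tcp(T(box,stayP(q,178))[0],qq,14),qq)) is None else np.round(j,2))
E
```

```text
box [ 5.50081722e+02  2.34770154e+02 -1.03345890e-01] [[0.2, 0.1], [0.2, 0.4], [-1.1, 1.2], [-0.2, -0.2], [-0.8, -1.7], [0.1, 0.3], [1.0, 3.1], [-0.8, 3.4], [-3.0, 1.0], [-0.2, 1.0], [1.7, -1.5]]
lane [ 5.46020661e+02 -2.32993802e+02  8.27209158e-02] [[-0.4, -0.6], [-0.1, -1.1], [0.7, 0.3], [-0.3, -0.1], [-1.0, -2.3], [1.1, -1.2], [0.1, 0.9], [-4.1, -0.3]]
t1 [101.2  79.5] [15.  77.1]
t2 [ 102.5 -164.2] [  15.6 -157. ]
stood base [ 93.76657135 -78.25025342]
flap -1 0.0 [-0.58  0.51  0.01  2.06 -0.01  0.57 -2.23]
flap -1 0.27 [-0.58  0.38  0.01  2.04 -0.01  0.72 -2.24]
flap -1 0.55 [ 0.07  0.39 -0.75  1.94  0.33  0.94 -2.51]
flap -1 0.82 [ 0.15  0.39 -0.82  1.8   0.32  1.09 -2.46]
flap -1 1.1 [ 0.27  0.48 -0.99  1.64  0.42  1.25 -2.47]
flap -1 1.37 [ 0.32  0.65 -1.16  1.45  0.6   1.43 -2.52]
flap -1 1.65 [ 0.24  0.73 -1.1   1.24  0.64  1.52 -2.44]
stay -1 0.35 0.0 [-1.48  0.68  0.68  2.07 -0.32  0.34 -2.33]
stay -1 0.6 0.0 [-0.72  0.65 -0.43  2.13  1.49  0.79  2.25]
stay -1 0.35 0.45 [-1.45  0.53  0.69  2.03 -0.08  0.49 -2.48]
stay -1 0.6 0.45 [-0.19  0.76 -1.09  2.09  1.53  1.19  2.4
[... 664 characters left out ...]
0.37  0.73 -1.3   1.44  0.7   1.49  0.55]
flap 1 1.65 [ 0.15  0.64 -0.87  1.25  0.48  1.46  0.8 ]
stay 1 0.35 0.0 [-0.    1.13 -1.31  2.03  1.58  1.33 -0.54]
stay 1 0.6 0.0 [-0.22  0.99 -1.09  2.12  1.73  1.31 -0.84]
stay 1 0.35 0.45 [ 0.03  0.91 -1.3   1.98  1.37  1.24 -0.4 ]
stay 1 0.6 0.45 [-0.07  0.97 -1.3   2.09  1.64  1.42 -0.67]
stay 1 0.35 0.91 [-0.27  0.48 -0.7   1.88  0.83  0.86  0.03]
stay 1 0.6 0.91 [ 0.01  0.82 -1.3   2.    1.52  1.31 -0.48]
stay 1 0.35 1.36 [ 0.12  0.83 -1.3   1.72  1.21  1.26 -0.02]
stay 1 0.6 1.36 [ 0.08  0.82 -1.3   1.88  1.5   1.28 -0.3 ]
stay 1 0.35 1.82 [ 0.13  0.94 -1.31  1.57  1.28  1.31  0.11]
stay 1 0.6 1.82 [ 0.12  0.92 -1.3   1.75  1.56  1.29 -0.16]
```

```bash
cat > s1.py <<'E'
from h import *
Q=lean(box[2],0,1); k=tcp(T(box,flapP(0,260,3))[0],Q)
ctrl.gripper_to(60,15); ctrl.goto(k+[0,0,170],Q); ctrl.goto(k+[0,0,60],Q)
print("hit",ctrl.line_to(k,v=80,until_force=8)); ctrl.gripper_to(10,15); print(sensors.read_opening(),sensors.read_gripper_force())
f0=np.array(sensors.read_ft_force())
for q in np.linspace(0,1.66,13)[1:]:
    ctrl.line_to(tcp(T(box,flapP(q,260,3))[0],Q),v=110); print(round(q,2),np.round(np.array(sensors.read_ft_force())-f0,1),round(sensors.read_opening(),1))
print(sensors.read_time_s()); c=vision.camera("scene"); cv2.imwrite("pics/a.png",cv2.resize(c["pixels"][0:280,180:560],None,fx=2,fy=2))
E
python3 s1.py
```

```text
hit False
24.625665756073893 14.999999105930328
0.14 [ 4.1 -2.5 -0.5] 24.6
0.28 [ 5.3 -2.1 -2. ] 24.7
0.42 [ 8.  -1.7 -3.5] 25.0
0.55 [ 9.5 -0.6 -5.9] 25.0
0.69 [10.3  0.9 -7.3] 24.7
0.83 [10.8  2.8 -8.5] 24.4
0.97 [  9.7   4.  -11.5] 24.6
1.11 [  8.5   4.7 -12. ] 24.6
1.25 [  7.6   4.9 -12.9] 24.6
1.38 [  5.7   5.3 -14.8] 24.5
1.52 [  3.8   5.9 -16.8] 24.7
1.66 [  2.5   6.8 -18. ] 24.3
12.4583
```

View pics/a.png

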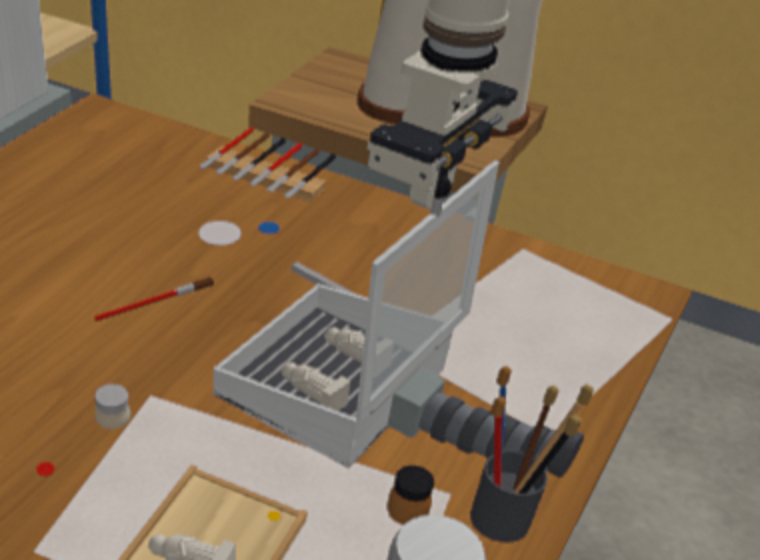

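```bash
cat > s2.py <<'E'
from h import *
p=np.array(sensors.read_position()); hd=np.array([np.cos(box[2]),np.sin(box[2]),0])
ctrl.gripper_to(50,12); ctrl.line_to(p+[0,0,60],v=200); ctrl.line_to(p+[0,0,60]-150*hd,v=250)
t=.5; Q=lean(box[2],t,1); d=np.sin(t)*hd+[0,0,-np.cos(t)]
W=lambda q:tcp(T(box,stayP(q,177))[0],Q,14)
ctrl.goto(W(0)-d*120,Q); print("hit",ctrl.line_to(W(0),v=100,until_force=8)); ctrl.gripper_to(0,12); print(sensors.read_opening(),sensors.read_gripper_force())
f0=np.array(sensors.read_ft_force())
for q in np.linspace(0,1.80,13)[1:]:
    ctrl.line_to(W(q),v=110); print(round(q,2),np.round(np.array(sensors.read_ft_force())-f0,1),round(sensors.read_opening(),1))
print(sensors.read_time_s()); c=vision.camera("scene"); cv2.imwrite("pics/b.png",cv2.resize(c["pixels"][0:280,180:560],None,fx=2,fy=2))
E
python3 s2.py
```

```text
hit False
10.032242096120962 11.999172493815422
0.15 [ 4.9  0.9 -0.7] 10.1
0.3 [ 9.4  1.2 -2.4] 9.9
0.45 [10.2  2.2 -4.1] 9.5
0.6 [10.7  3.1 -5.3] 9.8
0.75 [ 9.1  2.6 -7.2] 9.7
0.9 [ 7.5  2.3 -6.5] 10.1
1.05 [ 6.7  3.9 -9.1] 9.6
1.2 [ 4.8  3.4 -9.8] 10.1
1.35 [ 3.9  4.3 -9.1] 9.7
1.5 [ 2.6  4.7 -8.7] 9.4
1.65 [ 0.8  4.6 -8.6] 9.8
1.8 [-0.1  5.2 -5.6] 10.2
22.3583
```

View pics/b.png

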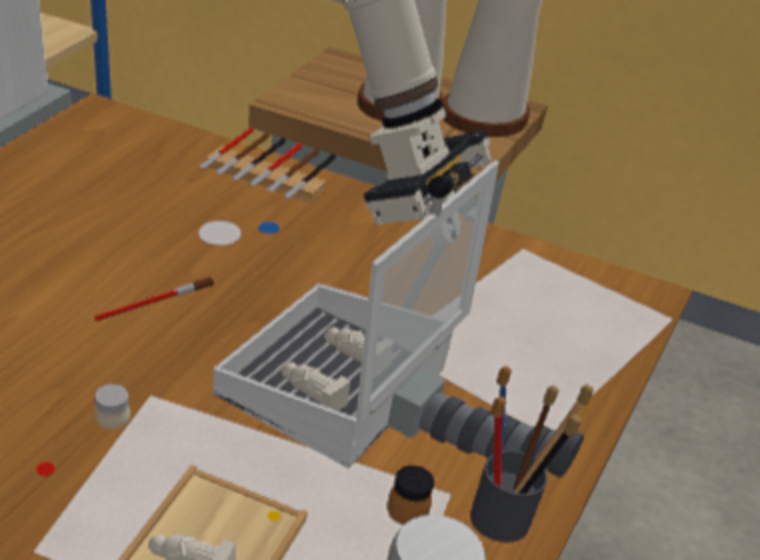

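```bash
cat > s3.py <<'E'
from h import *
hd=np.array([np.cos(box[2]),np.sin(box[2]),0]); t=.5; Q=lean(box[2],t,1); d=np.sin(t)*hd+[0,0,-np.cos(t)]
p=np.array(sensors.read_position()); print("stop",ctrl.line_to(p+4*hd,v=20,until_force=8))
ctrl.gripper_to(40,12); p=np.array(sensors.read_position()); ctrl.line_to(p-d*60-40*hd,v=150)
Q=lean(box[2],0,1); W=lambda q:tcp(T(box,flapP(q,260,3))[0],Q)
p=np.array(sensors.read_position()); ctrl.line_to(p-100*hd+[0,0,120],v=200)
ctrl.gripper_to(60,15); ctrl.goto(W(1.66)+[0,0,70],Q); print("hit",ctrl.line_to(W(1.66),v=80,until_force=8))
ctrl.gripper_to(10,15); print(sensors.read_opening())
f0=np.array(sensors.read_ft_force())
for q in np.r_[np.arange(1.6,1.38,-.06),np.arange(1.38,1.30,-.02)]:
    h=ctrl.line_to(W(q),v=50,until_force=14); print(round(q,2),h,np.round(np.array(sensors.read_ft_force())-f0,1),round(sensors.read_opening(),1))
    if h: break
print(sensors.read_time_s()); c=vision.camera("scene"); cv2.imwrite("pics/c.png",cv2.resize(c["pixels"][0:280,180:560],None,fx=2,fy=2))
E
python3 s3.py
```

```text
stop True
hit False
24.399447896635195
1.6 False [-2.3  2.5  3.6] 24.7
1.54 False [-3.1  1.6  5.5] 24.7
1.48 False [-3.7  2.1  7.3] 24.5
1.42 False [-3.8  1.   8.6] 24.9
1.38 False [-4.3  1.   8.2] 24.1
1.36 False [-3.7  0.8  9.5] 24.2
1.34 False [-4.7 -0.1  9.3] 24.6
1.32 False [-4.7  0.7 10.7] 24.4
31.1083
```

View pics/c.png

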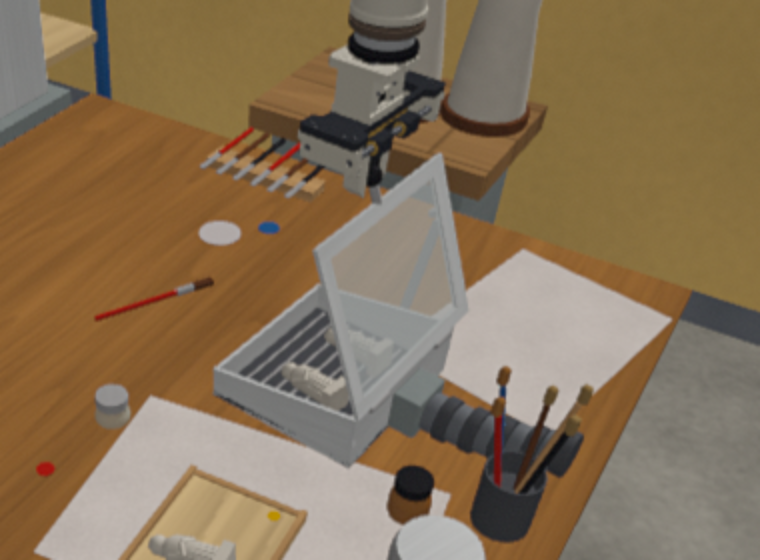

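```bash
cat > s4.py <<'E'
from h import *
Q=lean(box[2],0,1); W=lambda q:tcp(T(box,flapP(q,260,3))[0],Q)
f0=np.array(sensors.read_ft_force())
for q in np.arange(1.31,1.26,-.01):
    h=ctrl.line_to(W(q),v=20,until_force=9); f=np.array(sensors.read_ft_force())-f0; print(round(q,3),h,np.round(f,1))
    if h or np.linalg.norm(f)>8: break
ctrl.gripper_to(60,15); p=np.array(sensors.read_position()); ctrl.line_to(p+[0,0,70],v=150)
hd=np.array([np.cos(box[2]),np.sin(box[2]),0]); ctrl.line_to(p+[0,0,70]-180*hd,v=250); ctrl.goto([350,0,330],lean(0,0,1))
print(sensors.read_time_s())
c=vision.camera("top"); s=vision.camera("scene")
a=cv2.resize(c["pixels"][20:260,110:290],None,fx=2.2,fy=2.2); b=cv2.resize(s["pixels"][40:280,250:450],None,fx=2.2,fy=2.2)
cv2.imwrite("pics/d.png",np.hstack([a,b])); cv2.imwrite("pics/d_top.png",c["pixels"])
for n,im in (("top",c),("scene",s)):
  for q,st in ((1.32,1.69),(1.28,1.8)):
    print(n,q,"knob",proj(T(box,flapP(q,260,3)),im)[0].round(1),"tip",proj(T(box,stayP(st)),im)[0].round(1))
  print([(round(x["conf"],2),(np.array(x["extent"])*[560,420,560,420]).round(0).tolist()) for x in models.boxes_of("cast1",im)])
E
python3 s4.py
```

```text
1.31 False [ 1.9 -1.   0.9]
1.3 False [ 2.1 -1.1  1.5]
1.29 False [ 1.5 -0.5  1.5]
1.28 False [ 1.2 -1.4  2.2]
1.27 False [ 3.7 -1.4  3.3]
1.26 False [ 6.3 -0.6  4.2]
36.1167
top 1.32 knob [167.4 150.6] tip [117.4 135.8]
top 1.28 knob [167.2 156.2] tip [119.4 126.7]
[(0.62, [206.0, 159.0, 228.0, 203.0])]
scene 1.32 knob [362.5  87. ] tip [396.8 109.4]
scene 1.28 knob [358.8  87.2] tip [403.3 113.2]
[(0.56, [319.0, 181.0, 355.0, 208.0]), (0.38, [196.0, 348.0, 242.0, 384.0])]
```

View pics/d.png

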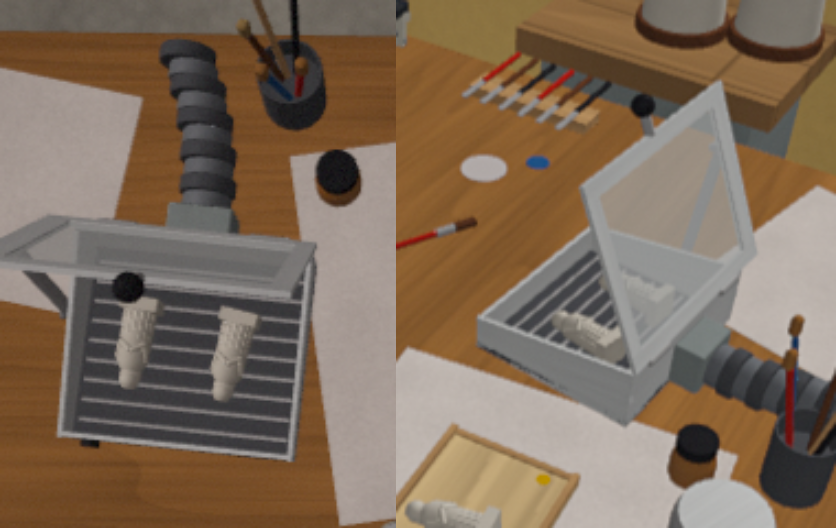

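```bash
cat >> h.py <<'E'
TP=np.radians(30); TL=np.radians(63); BK=11.5
def head(p,o,z): # from head-end & plinth pts (world xy): unit axis to plinth
    a=np.array(o[:2])-p[:2]; return a/np.linalg.norm(a)
SLOT={"t2":(50,-165),"t1":(70,85),"A":(45,170),"B":(45,0)}
E
python3 - <<'E'
from h import *
c=vision.camera("top"); t0=lambda u,v:np.array([100+u/2.1,20+v/2.1]); t1=lambda u,v:np.array([110+u/2.2,20+v/2.2])
# head end, plinth upper far-edge or other lateral-mid point
D={"t1":(t0(539,363),t0(533,277),10),"t2":(t0(742,347),t0(745,262),10),"A":(t1(128.5,388),t1(140,306),10),"B":(t1(223.5,400),t1(238.5,310),10)}
out={}
for n,(h,b,f) in D.items():
    H=unproj(h,f+14,c)[:2]; B=unproj(b,f+40,c)[:2]; a=(B-H)/np.linalg.norm(B-H); yaw=np.arctan2(a[1],a[0])
    g=H+a*53; out[n]=[*g,yaw]; print(n,g.round(1),"yaw",yaw.round(3),"len",np.linalg.norm(B-H).round(1))
    for fl in (1,-1):
        q=lean(yaw,TP,fl); P=tcp([*g,27.5],q,BK); j=ik(P,q); ju=ik(P+[0,0,120],q)
        s=T(lane,[*SLOT[n],0])[0]
        ok=[]
        for psi in np.radians(np.arange(-180,180,30)):
            ql=lean(psi,TL,-fl); jj=ik(tcp([s[0],s[1],10+46],ql,BK),ql); 
            if jj is not None: ok.append(int(round(np.degrees(psi))))
        print(" flip",fl,None if j is None else np.round(j,2),ju is not None,"place headings",ok)
json.dump({"box":box.tolist(),"lane":lane.tolist(),"picks":0},open("pose.json","w")); json.dump(out,open("picks.json","w"))
E
```

```text
t1 [ 604.1 -149.4] yaw 0.109 len 95.1
 flip 1 [ 1.18  0.96 -1.08  2.14  1.78  0.5   0.55] True place headings [-150, -120, -90, -60, -30, 0, 30, 60, 90, 120]
 flip -1 [ 1.3   1.2  -1.31  2.13  1.81  0.78 -2.47] True place headings [-150, -120, -90, -60, -30, 0, 30, 60, 90, 120]
t2 [ 625.5 -386.8] yaw 0.038 len 93.7
 flip 1 [ 1.16  0.84 -0.65  1.81  0.43  0.24  1.99] True place headings [-150, -120, -90, -60, -30, 0, 30, 60, 90]
 flip -1 [ 0.93  0.76 -0.34  1.82 -0.53  0.24 -0.31] True place headings [-150, -120, -90, -60, -30, 0, 30, 60, 90]
A [590.1 286.5] yaw -0.178 len 87.1
 flip 1 [-0.34  0.7  -0.45  2.    1.47  0.66 -0.55] True place headings [-150, -120, -90, -60, -30, 30, 60, 90, 120, 150]
 flip -1 [-1.38  0.89  0.89  2.03 -1.06  0.25 -1.56] True place headings [-150, -120, -90, -60, -30, 30, 60, 90, 120, 150]
B [578.1 182.8] yaw -0.182 len 96.2
 flip 1 [-0.44  0.59 -0.13  2.17  1.63  0.4  -0.69] True place headings [-150, -120, -90, -60, -30, 0, 30, 60, 90, 120]
 flip -1 [ 0.05  0.72 -0.72  2.15  1.71  0.74  2.55] True place headings [-150, -120, -90, -60, -30, 0, 30, 60, 90, 120]
```

```bash
cat >> h.py <<'E'
def pick(g,yaw,fl,up=70,s=46):
    q=lean(yaw,TP,fl); P=tcp([*g,27.6],q,BK)
    ctrl.gripper_to(62,20); ctrl.goto(P+[0,0,150],q); ctrl.line_to(P+[0,0,50],v=250)
    h=ctrl.line_to(P,v=80,until_force=8); ctrl.gripper_to(15,20); o=sensors.read_opening(); print("pick hit",h,"open",round(o,1),"z",round(sensors.read_position()[2]-P[2],1))
    if o<28: raise SystemExit("no grip")
    ctrl.line_to(P+[0,0,up],v=120)
def place(slot,fl,psi,s=46,zvia=330):
    w=T(lane,[*slot,0])[0]; q=lean(psi,TL,-fl); P=tcp([w[0],w[1],10+s],q,BK)
    ctrl.goto(P+[0,0,150],q); ctrl.line_to(P+[0,0,15],v=200); h=ctrl.line_to(P+[0,0,-4],v=25,until_force=4)
    print("place hit",h,"dz",round(sensors.read_position()[2]-P[2],1),"open",round(sensors.read_opening(),1))
    d=Ro.from_quat(np.array(q)[[1,2,3,0]]).as_matrix()[:,2]; p=np.array(sensors.read_position())
    ctrl.gripper_to(62,20); ctrl.line_to(p-d*75,v=100); ctrl.line_to(p-d*75+[0,0,120],v=250); print("t",round(sensors.read_time_s(),1))
def shot(f,cam="top",r=(60,260,280,500),k=2.2):
    c=vision.camera(cam); cv2.imwrite("pics/"+f,cv2.resize(c["pixels"][r[0]:r[1],r[2]:r[3]],None,fx=k,fy=k)); return c
E
python3 - <<'E'
from h import *
g=json.load(open("picks.json"))["t1"]
pick(g[:2],g[2],1,up=170); 
shot("e0.png","scene",(150,420,110,490),1.6)
place(SLOT["t1"],1,lane[2])
a=shot("x.png","top"); b=vision.camera("scene")
cv2.imwrite("pics/e.png",np.hstack([cv2.resize(a["pixels"][80:240,280:500],None,fx=1.8,fy=1.8),cv2.resize(b["pixels"][200:360,150:370],None,fx=1.8,fy=1.8)]))
E
```

```text
Traceback (most recent call last):
  File "h.py", line 34, in pick
    ctrl.gripper_to(62,20); ctrl.goto(P+[0,0,150],q); ctrl.line_to(P+[0,0,50],v=250)
                                                      ~~~~~~~~~~~~^^^^^^^^^^^^^^^^^^
workcell.Unreachable: the arm cannot follow that straight line within its joint ranges
```

```bash
cat >> h.py <<'E'
def sline(P,v,uf=None):
    try: return ctrl.line_to(P,v=v,until_force=uf)
    except ctrl.Unreachable:
        p=np.array(sensors.read_position()); q=sensors.read_eef_rot(); n=int(np.ceil(np.linalg.norm(P-p)/15)); print("stepping",n)
        for k in range(1,n+1): 
            j=np.array(ik(p+(P-p)*k/n,q)); dj=np.abs(j-sensors.read_joint_pos()).max()
            if dj>.6: raise SystemExit(f"big joint step {dj:.2f} at {k}/{n}")
            ctrl.move_j(j)
        return False
def pick(g,yaw,fl,up=70,s=46):
    q=lean(yaw,TP,fl); P=tcp([*g,27.6],q,BK)
    ctrl.gripper_to(62,20); ctrl.goto(P+[0,0,150],q); ctrl.goto(P+[0,0,70],q)
    h=sline(P,100,8); ctrl.gripper_to(15,20); o=sensors.read_opening(); print("pick hit",h,"open",round(o,1),"z",round(sensors.read_position()[2]-P[2],1))
    if o<28: raise SystemExit("no grip")
    sline(P+[0,0,up],120)
E
python3 - <<'E'
from h import *
g=json.load(open("picks.json"))["t1"]
print(np.round(sensors.read_joint_pos(),2))
pick(g[:2],g[2],1,up=170); print(np.round(sensors.read_joint_pos(),2))
place(SLOT["t1"],1,lane[2])
a=vision.camera("top"); b=vision.camera("scene")
cv2.imwrite("pics/e.png",np.hstack([cv2.resize(a["pixels"][80:240,280:500],None,fx=1.8,fy=1.8),cv2.resize(b["pixels"][200:360,150:370],None,fx=1.8,fy=1.8)]))
E
```

```text
[ 0.91  0.37 -0.69  2.1   0.1   0.27  1.9 ]
pick hit False open 34.6 z 0.3
[ 1.34  0.61 -1.29  2.07  0.94  0.5   1.19]
place hit True dz -0.6 open 34.4Traceback (most recent call last):
  File "<stdin>", line 5, in <module>
  File "h.py", line 43, in place
    ctrl.gripper_to(62,20); ctrl.line_to(p-d*75,v=100); ctrl.line_to(p-d*75+[0,0,120],v=250); print("t",round(sensors.read_time_s(),1))
                            ~~~~~~~~~~~~^^^^^^^^^^^^^^
workcell.Unreachable: the arm cannot follow that straight line within its joint ranges
```

```bash
cat >> h.py <<'E'
def place(slot,fl,psi,s=46):
    w=T(lane,[*slot,0])[0]; q=lean(psi,TL,-fl); P=tcp([w[0],w[1],10+s],q,BK)
    ctrl.goto(P+[0,0,150],q); sline(P+[0,0,15],200); h=sline(P+[0,0,-4],25,4)
    print("place hit",h,"dz",round(sensors.read_position()[2]-P[2],1),"open",round(sensors.read_opening(),1))
    p=np.array(sensors.read_position()); ctrl.gripper_to(62,20); sline(p+[0,0,135],150); print("t",round(sensors.read_time_s(),1))
def both(f):
    a=vision.camera("top"); b=vision.camera("scene")
    cv2.imwrite("pics/"+f,np.hstack([cv2.resize(a["pixels"][80:240,280:500],None,fx=1.8,fy=1.8),cv2.resize(b["pixels"][200:360,150:370],None,fx=1.8,fy=1.8)]))
E
python3 - <<'E'
from h import *
p=np.array(sensors.read_position()); sline(p+[0,0,135],150); print(np.round(sensors.read_joint_pos(),2),sensors.read_time_s())
ctrl.goto([380,60,330],lean(0,0,1)); both("e.png")
E
```

```text
[ 1.26  0.65 -0.93  2.41  3.44  0.62  2.02] 47.6917
```

View pics/e.png

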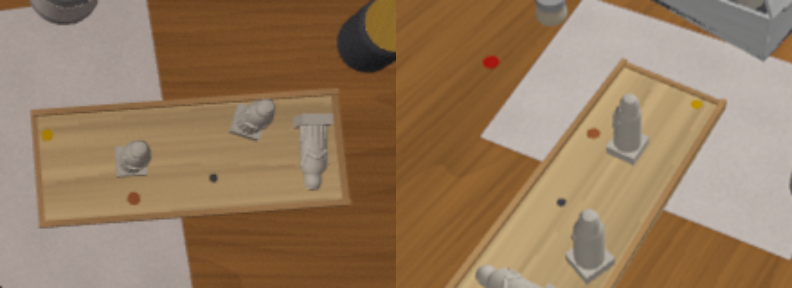

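```bash
python3 - <<'E'
from h import *
g=json.load(open("picks.json"))["t2"]
pick(g[:2],g[2],1,up=170); print(np.round(sensors.read_joint_pos(),2))
place(SLOT["t2"],1,lane[2])
ctrl.goto([380,60,330],lean(0,0,1)); both("f.png")
E
```

```text
pick hit False open 34.3 z 0.4
[ 1.03  0.52 -0.46  1.76 -0.22  0.51  2.44]
place hit True dz 1.0 open 34.2
t 63.1
```

View pics/f.png

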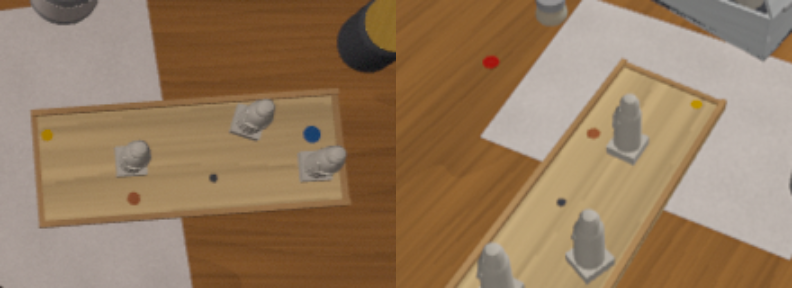

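```bash
cat > s5.py <<'E'
import sys
from h import *
n=sys.argv[1]; psi=lane[2]+np.radians(float(sys.argv[2])); slot=(float(sys.argv[3]),float(sys.argv[4])); s=55; t=np.radians(20); bk=12
g=json.load(open("picks.json"))[n]; yaw=g[2]; a=np.array([np.cos(yaw),np.sin(yaw)]); c=np.array([*(np.array(g[:2])-a*(s-46)),10+20-s*np.sin(np.radians(3))])
w=T(lane,[*slot,10+s])[0]
for fl in (1,-1):
    ql=lean(psi,np.radians(73),-fl); print(fl,ik(tcp(w,ql,bk),ql) is not None, ik(tcp(w,ql,bk)+[0,0,135],ql) is not None)
fl=int(sys.argv[5]); q=lean(yaw,t,fl); P=tcp(c,q,bk); d=Ro.from_quat(np.array(q)[[1,2,3,0]]).as_matrix()[:,2]
ctrl.gripper_to(62,20); ctrl.goto(P-d*170+[-40,0,40],q); ctrl.goto(P-d*100,q)
h=sline(P,80,8); p=np.array(sensors.read_position()); print("hit",h,np.linalg.norm(p-P).round(1))
if h: raise SystemExit("contact")
ctrl.gripper_to(15,20); o=sensors.read_opening(); print("open",round(o,1))
if o<28: raise SystemExit("no grip")
sline(P+[0,0,65],100); sline(P+[-110,0,170],200); print("lifted",round(sensors.read_opening(),1))
ql=lean(psi,np.radians(73),-fl); Pl=tcp(w,ql,bk)
ctrl.goto(Pl+[0,0,150],ql); sline(Pl+[0,0,15],200); h=sline(Pl+[0,0,-4],25,4)
print("place",h,"dz",round(sensors.read_position()[2]-Pl[2],1),"open",round(sensors.read_opening(),1))
p=np.array(sensors.read_position()); ctrl.gripper_to(62,20); sline(p+[0,0,135],150)
ctrl.goto([380,60,330],lean(0,0,1)); print("t",round(sensors.read_time_s(),1)); both(n+".png")
E
python3 s5.py B 0 45 0 1
```

```text
1 True True
-1 True True
hit False 0.6
open 33.6
lifted 33.7
place True dz -1.8 open 34.1
t 80.5
```

View pics/B.png

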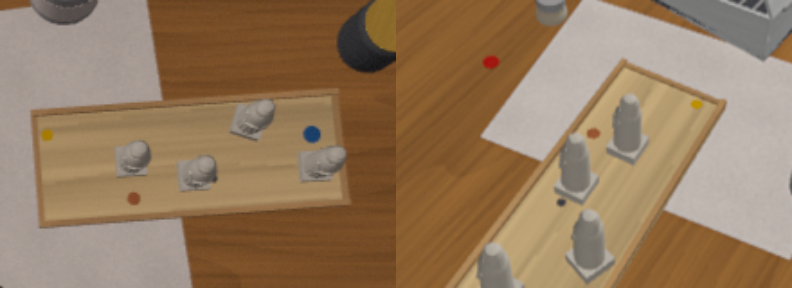

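```bash
sed -i 's/both(n+".png")/both(n+".png"); cv2.imwrite("pics\/full.png",np.hstack([cv2.resize(vision.camera(x)["pixels"],(400,300),interpolation=cv2.INTER_AREA) for x in ("top","scene")]))/' s5.py; python3 s5.py A -40 65 165 1
```

```text
1 True True
-1 True True
hit False 0.7
open 34.1
lifted 34.0
place True dz 0.0 open 33.9
t 92.7
```

View pics/full.png

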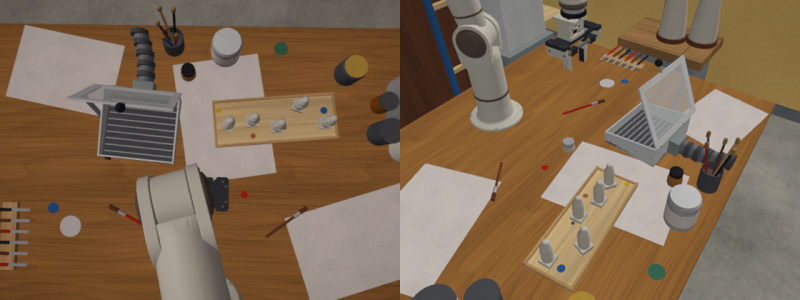

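View pics/A.png

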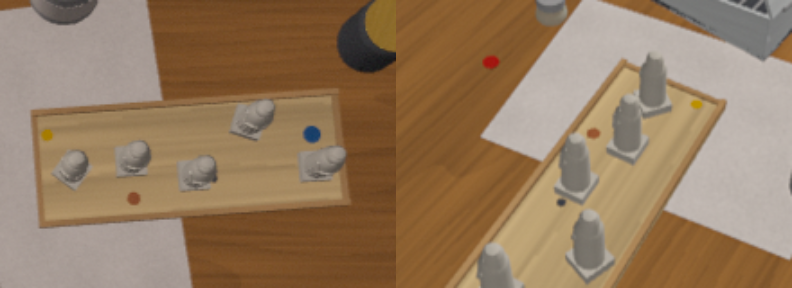

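All five stand on the lane floor, clear of the lips (top-view plinths at crop pixels (70,172), (132,160), (196,175), (250,122) and (318,165)). The flap is still on its stay.

```bash
python3 -c "
from workcell import ctrl
print(ctrl.close_job())"
```

```text
the job is handed in; nothing more can be done
None
```

The job is handed in: the flap rests on its raised stay, all five statuettes (two from the box, two that had tipped, one already standing) stand upright in the lane, and the robot did not touch the jars or brushes.

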